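# Pop the chip drawer and sweep the offcuts in

### The job

Clear the woodturner's offcuts: press the front of the handleless drawer (the blue panel) gently inwards until its touch latch lets go, get out of its way so that it springs fully open by itself without being touched on the way, then sweep the pale square block and the bark-edged log slice off the deck above into the open drawer. Leave the drawer open and leave the finished turned bowl where it stands on the deck.

Things in the scene. Friction and masses are not known exactly. Their poses are not given: they have to be found in the camera images.
- chip_unit: Low plywood unit fixed on the table, 240 mm deep (x), 380 wide (y), 110 high; its flat top is the deck. Origin: on the table below the middle of the deck's front edge; x points into the unit (the way the drawer is pressed), y along the front to the left, z up. It holds one wide handleless drawer that comes out towards -x. Beneath the deck is only the drawer.
- deck_edge (a point): Middle of the deck's front edge, on the deck, 110 mm above the table, axes as the unit's. This edge is open; the side edges have rails 12 mm wide and 10 high, the back edge a fence 35 high whose inner face is 228 mm behind this point. Block, slice and bowl stand in a row about 85 mm behind this edge, about 110 apart, in any order.
- drawer_dot (a point): The white dot: middle of the drawer panel's outer face, 55 mm up, same point and axes as the drawer's. It slides 140 mm from latched to fully out. Sprung: 6 N shut, 2 N open. Pressed in 3 to 9 mm (hidden, varies) the latch lets go for good; pressed less, it stays latched. 4 mm deeper it meets a rubber stop and the force rises past 13 N; keep under 40 N. Let go, it follows the finger out at up to 70 mm/s on damped runners, fully out in 3 to 4 s.
- chip_drawer: The drawer: blue painted front panel 348 mm wide, 78 high, 14 thick, a white dot of 40 mm diameter in its middle, and a pale open tray behind it. Origin: middle of the panel's outer face (the dot), 55 mm above the table; latched, 16 mm in front of the deck's edge; axes as the unit's. Press anywhere on the face along +x. Its top is 16 mm below the deck. It moves with the drawer.
- drawer_floor (a point): On the tray's floor, 77 mm behind the panel's outer face, 18 mm above the table: the middle of what lies open when the drawer is out; axes as the unit's; moves with the drawer. Inside, the tray is 324 mm wide, its side walls 49 high; fully out, 142 mm lie open between the panel and the deck's edge.
- offcut_block: Pale square-cut block of wood, 80 x 55 x 45 mm (x, y, z), about 0.12 kg, loose on the deck. Origin: centre of its underside; x along its length.
- offcut_slice: Slice of a log, upright disc of 72 mm diameter and 45 mm height with dark bark and pale top, about 0.12 kg, loose on the deck. Origin: centre of its underside.
- bowl: Finished turned bowl, reddish brown, 72 mm diameter at the rim, 45 mm high, standing on the deck, loose. Origin: centre of its underside. To be left alone.

How it is judged:
On the way:
1. the drawer has sprung fully open (over 130 mm), untouched by the robot, with both offcuts still up on the deck (x of chip_drawer in the frame of chip_unit below -0.146 m and contact force between each of the arm, the fingers and chip_drawer below 0.5 N and height (world z) of each of offcut_block, offcut_slice above 0.1 m), for 0.1 s.
At the end, for the whole second after the job is handed in: Drawer still open (over 125 mm); block and slice both inside the drawer's tray (origins within its walls, under 80 mm above its floor) and at rest; the bowl upright and within 25 mm of where it stood (x of chip_drawer in the frame of chip_unit below -0.141 m and x of offcut_block in the frame of drawer_floor between -0.07 and 0.1 m and y of offcut_block in the frame of drawer_floor between -0.17 and 0.17 m and z of offcut_block in the frame of drawer_floor between -0.01 and 0.08 m and linear speed of each of offcut_block, offcut_slice below 0.03 m/s and x of offcut_slice in the frame of drawer_floor between -0.07 and 0.1 m and y of offcut_slice in the frame of drawer_floor between -0.17 and 0.17 m and z of offcut_slice in the frame of drawer_floor between -0.01 and 0.08 m and distance of bowl from where it was at the start of the episode below 0.025 m and angle between bowl's own z axis and vertical below 0.2 rad); the robot touches nothing.
It fails at once if the robot touches the drawer while it is springing open (between 40 and 120 mm out) (x of chip_drawer in the frame of chip_unit between -0.136 and -0.056 m and contact force between any of the arm, the fingers and chip_drawer above 1 N).
It fails at once if the drawer is pressed with more than 40 N (contact force between any of the fingers, the arm and chip_drawer above 40 N).
It fails at once if the finished bowl is pushed more than 25 mm or tipped over (distance of bowl from where it was at the start of the episode above 0.025 m or angle between bowl's own z axis and vertical above 0.5 rad).
It also fails if it takes over 64 s, if anything falls off the work surface, if the arm or the gripper's body presses on something with over 40 N, if the wrist force passes 120 N, or if a joint passes its speed limit or range.

### The arm

A 7-joint arm with a two-finger parallel gripper is mounted at the origin on the work surface. World frame = base frame: x ahead of the robot, y to its left, z up, the work surface at z = 0. Lengths are in m, angles in rad, forces in N, time in s.
With the tool pointing down it reaches from about 0.4 to 0.85 m from the base axis. Payload 4.5 kg.
Tool frame: the origin (TCP) lies midway between the tips of the shut fingers; the grasp point (between the pads) lies 19 mm behind it; z points along the fingers, y is the direction in which the jaws open and shut (so a half turn about z gives the same grasp; the last joint's range is limited). The gripper opens to 88 mm and grips with 3 to 60 N. Pads are 18 mm wide; open, the fingers measure 123 mm over their backs; the gripper's body (75 mm by 187 mm) begins 45 mm behind the grasp point.
Start: joints at [1.375, 0.689, -0.195, 1.565, 0.157, 0.902, -0.215], TCP at [0.142, -0.609, 0.2] pointing down, gripper open.
Joint ranges: [-3.01, 3.01], [-0.46, 2.08], [-1.47, 1.51], [0.13, 2.56], [-1, 4.14], [0.04, 2.09], [-2.66, 2.66]. Speed limits (rad/s): [2.57, 2.57, 3.14, 3.14, 3.14, 3.14, 3.14].

### API

Orientations are given as a unit quaternion [x, y, z, w].
In Python, from plant import r gives the robot as it stands.
- The arm moves only by the tool play_rows, never from a script. Its argument "targets" is a list of rows, each an object of numbers: "jaw": the closure, from 0 (fully open) to 1 (shut); "dx", "dy", "dz": the shift along the tool's x, y, z in m; "yaw": the turn about the tool's z in rad. A call has exactly 5 rows; each row shifts and turns the pose as measured when the row begins, along the tool's axes as they then stand; what a row does not reach is not made up. A row lasts 1/10 s, in which the tool goes at most 50 mm and 8.59 degrees, less where a joint would pass 70% of its speed; a pose out of reach is approached as far as the arm can. A call with a gripper value outside its range is refused whole. The fingers move at their own pace and stop on an object; "squeeze" is the grip in N (left out, the last holds). Time passes only in rows, so rows that do not move let the fingers close, or fill a call up. It gives the time, the measured TCP pose, the force and the opening at its end, in the units of the state.
- r.get_state(): the state, without advancing time (a new reading comes with each control period).
- r.snapshot(name): name is "side" or "top" or "wrist"; returns a dict with "frame" (384x512x3 uint8, red, green, blue), "z_map" (384x512 float32, m along the optical axis (not along the pixel's ray), 0 where there is no reading), "mtx" (3x3 intrinsics, pixels), "dist_coeffs" ([k1, k2, p1, p2, k3] as OpenCV has them; the pictures are not rectified), "position" and "orientation" of the camera in the world; the wrist camera has in their place "T_tool_cam" (4x4, takes a point from camera to tool coordinates, whose origin is the TCP and whose axes are the flange's). Camera axes: x right, y up, looking along -z (the intrinsics and any distortion apply to the point x, -y, -z); pixel columns grow to the right and rows downward; lengths in m; the calibration is good to about 2 mm. A picture is of the moment at which its call begins: read the wrist's pose just before it.
- r.finish_job(): hands the job in, once; it reports no verdict.
The state is a dict: "clock": time; "q": joint angles; "qd": joint speeds; "joint_torque": joint torques, N m; "tool_pos": TCP position; "eef_rot": TCP orientation; "contact_force": force on the tool from outside, world axes, zero at the start; "moment": the same for the moment, N m; "opening": opening from 0.0 (shut) to 1.0 (fully open).
Only numpy, scipy, OpenCV 4.12 (cv2) and the standard library are available. Lean on these libraries where they do the work, as an engineer would, in place of code of your own. Each camera call takes 0.05 s, during which the arm holds its last target.

## Working session

There is one attempt and no reset: what is moved stays moved. The work goes in short steps, Python scripts to look and compute and a tool call to move; the robot and the scene stay as the last step left them, time stands still between calls to the robot, and variables do not carry over. Pictures are saved under pics/ and viewed, and the job is handed in when it is done.

Besides the shell and the picture viewer there is one more tool, called after ">>>" by a JSON object that holds its "method" and its "body". play_rows: Moves the arm, as the interface text tells. Its arguments: {"type":"object","properties":{"targets":{"type":"array"},"squeeze":{"type":"number"}},"required":["targets"]}

```bash
mkdir -p pics; ls; cat > h.py <<'E'
import numpy as np, cv2
from scipy.spatial.transform import Rotation as R
from plant import r
def save(n,s): cv2.imwrite(f'pics/{n}.png',s['frame'][:,:,::-1])
def campose(s):
    return np.array(s['position']),s['orientation']
def points(s):
    z=s['z_map']; K=np.array(s['mtx']); d=np.array(s['dist_coeffs'],float)
    h,w=z.shape
    u,v=np.meshgrid(np.arange(w),np.arange(h))
    n=cv2.undistortPoints(np.stack([u,v],-1).reshape(-1,1,2).astype(float),K,d).reshape(h,w,2)
    c=np.stack([n[...,0]*z,-n[...,1]*z,-z],-1)
    o=np.array(s['orientation'],float)
    M=R.from_quat(o).as_matrix() if o.size==4 else o.reshape(3,3)
    return c@M.T+np.array(s['position'])
E
python3 - <<'E'
from h import *
st=r.get_state(); print({k:np.round(v,3) for k,v in st.items()})
for n in('side','top'):
    s=r.snapshot(n); save(n+'0',s); np.savez(f'{n}0.npz',**s); print(n,s['position'],s['orientation'],s['mtx'],s['dist_coeffs'])
E
```

```text
pics
{'clock': np.float64(0.0), 'q': array([ 1.375,  0.69 , -0.194,  1.566,  0.157,  0.902, -0.215]), 'qd': array([ 0.001,  0.   , -0.   ,  0.001, -0.001,  0.002,  0.001]), 'joint_torque': array([-1.0000e-03, -5.2756e+01, -1.2670e+00, -1.5342e+01, -5.3000e-02,
        7.0000e-03,  0.0000e+00]), 'tool_pos': array([ 0.142, -0.608,  0.199]), 'eef_rot': array([ 0.993,  0.115, -0.   , -0.001]), 'contact_force': array([-0.44 ,  0.642,  0.276]), 'moment': array([-0.017,  0.015, -0.003]), 'opening': np.float64(1.005)}
side [ 0.48188366 -0.49631233  0.61387679] [ 0.38407101 -0.03496782 -0.07980112  0.9191836 ] [[473.55984263   0.         257.00758181]
 [  0.         473.55984263 191.20057315]
 [  0.           0.           1.        ]] [0.04385876 0.         0.         0.         0.        ]
top [0.4696332  0.04016003 0.73083955] [ 0.06019951 -0.06095445 -0.70145631  0.70754478] [[356.57801214   0.         255.15272294]
 [  0.         356.57801214 197.6530807 ]
 [  0.           0.           1.        ]] [0.01898879 0.         0.         0.         0.        ]
```

View pics/side0.png

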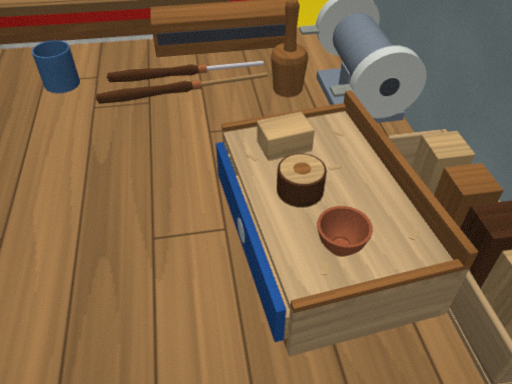

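View pics/top0.png

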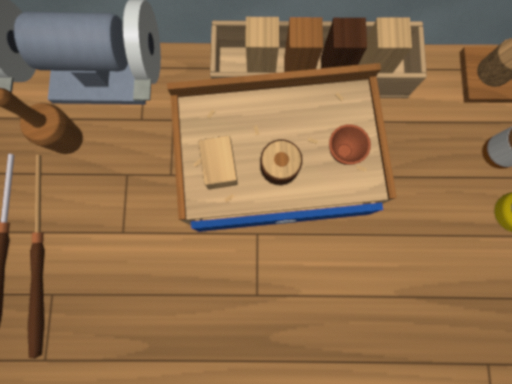

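The side view shows the block at (285,135), the slice at (301,180), the bowl at (345,230) and the blue panel on the left face. The top view puts the block at (218,162), the slice at (281,160) and the bowl at (350,145), with the panel along (190,225)–(382,208). Next I'll turn these pixels into positions.

```bash
cat > m.py <<'E'
from h import *
s=dict(np.load('top0.npz')); P=points(s); f=s['frame'].astype(int)
hsv=cv2.cvtColor(s['frame'],cv2.COLOR_RGB2HSV)
blue=(hsv[...,0]>100)&(hsv[...,0]<125)&(hsv[...,1]>180); blue[:180]=0
print('blue z',np.percentile(P[blue][:,2],[5,50,95]))
bt=blue&(abs(P[...,2]-.094)<.006)
p=P[bt]; 
(c,sz,a)=cv2.minAreaRect(p[:,:2].astype(np.float32)); print('panel top',c,sz,a)
roi=np.zeros_like(blue); roi[85:215,178:388]=1
dk=roi&(abs(P[...,2]-.11)<.005)
print('deck z',np.median(P[dk][:,2]),dk.sum()); print('deck rect',cv2.minAreaRect(P[dk][:,:2].astype(np.float32)))
tops=roi&(P[...,2]>.145)&(P[...,2]<.165)
n,l,st,ce=cv2.connectedComponentsWithStats(tops.astype(np.uint8))
for i in range(1,n):
    if st[i,4]>100:
        q=P[l==i]; print(st[i],np.round(np.median(q,0),4),'rect',cv2.minAreaRect(q[:,:2].astype(np.float32)),'circ',cv2.minEnclosingCircle(q[:,:2].astype(np.float32)))
# side: dot + blue
s=dict(np.load('side0.npz')); P=points(s)
hsv=cv2.cvtColor(s['frame'],cv2.COLOR_RGB2HSV)
blue=(hsv[...,0]>100)&(hsv[...,0]<125)&(hsv[...,1]>180); blue[:140]=0;blue[:,:210]=0;blue[:,300:]=0
q=P[blue]; print('side blue z',np.percentile(q[:,2],[1,50,99]))
w=(hsv[...,1]<90)&(hsv[...,2]>120); w[:205]=0;w[255:]=0;w[:,:230]=0;w[:,252:]=0
print('dot',w.sum(),P[w].mean(0) if w.any() else 0)
qq=P[blue&(P[...,2]<.085)]; vx=np.polyfit(qq[:,1],qq[:,0],1); print('face x(y)',vx)
E
python3 m.py
```

```text
blue z [0.07170104 0.09285116 0.09488771]
panel top (0.5470356345176697, -0.017735958099365234) (0.010829552076756954, 0.33865272998809814) 6.374567031860352
deck z 0.10919637650600528 19380
deck rect ((0.6724493503570557, -0.009029373526573181), (0.22940613329410553, 0.36832115054130554), 6.138205528259277)
[329 124  42  41 508] [ 0.6709 -0.1239  0.1532] rect ((0.663642168045044, -0.11832131445407867), (0.06933373212814331, 0.0691973939538002), 87.44044494628906) circ ((0.6632173657417297, -0.1184016615152359), 0.03564189374446869)
[ 199  135   38   51 1527] [0.6326 0.1035 0.1541] rect ((0.6342298984527588, 0.10406772792339325), (0.08000414073467255, 0.055109187960624695), 9.499645233154297) circ ((0.6341021060943604, 0.10358916223049164), 0.04690288379788399)
[ 260  139   43   42 1412] [ 0.634  -0.0027  0.1546] rect ((0.6351832151412964, -0.0031125806272029877), (0.07023710012435913, 0.07074160873889923), 22.751924514770508) circ ((0.6353691220283508, -0.0031948445830494165), 0.03603573888540268)
side blue z [0.02748281 0.09234441 0.0960582 ]
dot 31 [ 0.54817705 -0.01410541  0.07331784]
face x(y) [-0.11854456  0.54061197]
```

```bash
cat > go.py <<'E'
import sys
from h import *
th=np.radians(6.25); u=np.array([np.cos(th),np.sin(th)]); v=np.array([-u[1],u[0]]); E0=np.array([.5586,-.0215])
def U(a,b,z): return np.r_[E0+a*u+b*v,z]
def where():
    st=r.get_state(); M=R.from_quat(st['eef_rot']).as_matrix(); p=st['tool_pos']
    d=p[:2]-E0; hd=np.degrees(np.arctan2(M[1,0],M[0,0]))
    print('t',round(float(st['clock']),2),'unit uv z',np.round([d@u,d@v,p[2]],4),'heading',round(hd,2),'F unit',np.round([st['contact_force'][:2]@u,st['contact_force'][:2]@v,st['contact_force'][2]],2),'open',round(float(st['opening']),2))
    return p,M
def to(*a):
    p,M=where(); print('delta tool',np.round(M.T@(U(*a)-p),4),'n50',np.linalg.norm(U(*a)-p)/.05)
if __name__=='__main__':
    a=[float(x) for x in sys.argv[1:]]
    to(*a) if a else where()
E
python3 go.py -0.09 0 0.2
```

```text
t 0.1 unit uv z [-0.4778 -0.5377  0.1988] heading 13.17 F unit [-0.67 -0.14  0.47] open 1.0
delta tool [ 0.4497 -0.487  -0.0005] n50 13.258522340466055
```

>>> {"method": "play_rows", "body": {"targets": [{"jaw": 1, "dx": 0, "dy": 0, "dz": 0, "yaw": 0.12}, {"jaw": 1, "dx": 0, "dy": -0.03, "dz": 0, "yaw": 0}, {"jaw": 1, "dx": 0, "dy": -0.03, "dz": 0, "yaw": 0}, {"jaw": 1, "dx": 0, "dy": 0, "dz": 0, "yaw": 0}, {"jaw": 1, "dx": 0, "dy": 0, "dz": 0, "yaw": 0}], "squeeze": 10}}

```text
clock: 0.6
tool_pos: [0.1349, -0.5449, 0.1964]
eef_rot: [0.999, 0.052, -0.001, -0.003]
contact_force: [-0.4, -0.6, -0.3]
opening: 0.568
```

```bash
python3 go.py -0.09 0 0.2
```

```text
t 0.6 unit uv z [-0.4782 -0.4742  0.1964] heading 5.99 F unit [-0.49 -0.57 -0.29] open 0.57
delta tool [ 0.386  -0.476  -0.0011] n50 12.256883328033805
```

>>> {"method": "play_rows", "body": {"targets": [{"jaw": 1, "dx": 0.031, "dy": -0.038, "dz": 0, "yaw": 0}, {"jaw": 1, "dx": 0.031, "dy": -0.038, "dz": 0, "yaw": 0}, {"jaw": 1, "dx": 0.031, "dy": -0.038, "dz": 0, "yaw": 0}, {"jaw": 1, "dx": 0.031, "dy": -0.038, "dz": 0, "yaw": 0}, {"jaw": 1, "dx": 0.031, "dy": -0.038, "dz": 0, "yaw": 0}]}}

```text
clock: 1.1
tool_pos: [0.2718, -0.347, 0.1957]
eef_rot: [0.999, 0.043, 0.0, 0.002]
contact_force: [0.9, 0.4, -0.0]
opening: 0.12
```

>>> {"method": "play_rows", "body": {"targets": [{"jaw": 1, "dx": 0.031, "dy": -0.038, "dz": 0, "yaw": 0}, {"jaw": 1, "dx": 0.031, "dy": -0.038, "dz": 0, "yaw": 0}, {"jaw": 1, "dx": 0.031, "dy": -0.038, "dz": 0, "yaw": 0}, {"jaw": 1, "dx": 0.031, "dy": -0.038, "dz": 0, "yaw": 0}, {"jaw": 1, "dx": 0.031, "dy": -0.038, "dz": 0, "yaw": 0}]}}

```text
clock: 1.6
tool_pos: [0.4182, -0.1429, 0.1954]
eef_rot: [0.999, 0.042, 0.004, 0.004]
contact_force: [1.9, -1.3, 0.6]
opening: 0.004
```

```bash
python3 go.py -0.08 0 0.065
```

```text
t 1.6 unit uv z [-0.1528 -0.1054  0.1954] heading 4.78 F unit [ 1.75 -1.49  0.61] open 0.0
delta tool [ 0.0691 -0.1084  0.13  ] n50 3.6562403487402984
```

>>> {"method": "play_rows", "body": {"targets": [{"jaw": 1, "dx": 0.017, "dy": -0.027, "dz": 0.032, "yaw": -0.025}, {"jaw": 1, "dx": 0.017, "dy": -0.027, "dz": 0.032, "yaw": 0}, {"jaw": 1, "dx": 0.017, "dy": -0.027, "dz": 0.032, "yaw": 0}, {"jaw": 1, "dx": 0.017, "dy": -0.027, "dz": 0.032, "yaw": 0}, {"jaw": 1, "dx": 0, "dy": 0, "dz": 0, "yaw": 0}]}}

```text
clock: 2.1
tool_pos: [0.4941, -0.0174, 0.0631]
eef_rot: [0.998, 0.061, 0.013, 0.004]
contact_force: [-1.3, 0.4, 0.2]
opening: 0.007
```

```bash
python3 go.py -0.04 0 0.065; python3 - <<'E'
from h import *
save('side1',r.snapshot('side'))
E
```

```text
t 2.1 unit uv z [-0.0637  0.0111  0.0631] heading 6.99 F unit [-1.21  0.54  0.22] open 0.01
delta tool [ 0.0236  0.0114 -0.0012] n50 0.5241386011608001
```

View pics/side1.png

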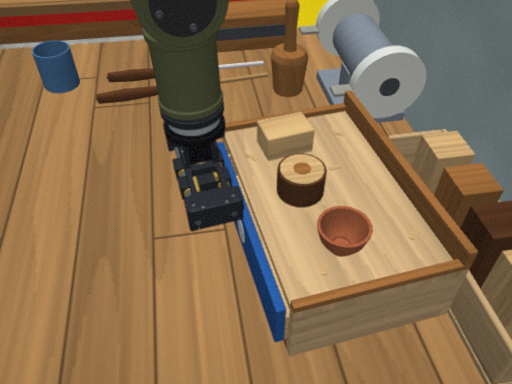

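The side view shows the shut gripper standing clear in front of the panel at about (215,205). Now I'll approach and press slowly.

>>> {"method": "play_rows", "body": {"targets": [{"jaw": 1, "dx": 0.01, "dy": 0.0055, "dz": 0, "yaw": 0}, {"jaw": 1, "dx": 0.01, "dy": 0.0055, "dz": 0, "yaw": 0}, {"jaw": 1, "dx": 0.005, "dy": 0, "dz": 0, "yaw": 0}, {"jaw": 1, "dx": 0.003, "dy": 0, "dz": 0, "yaw": 0}, {"jaw": 1, "dx": 0, "dy": 0, "dz": 0, "yaw": 0}]}}

```text
clock: 2.65
tool_pos: [0.5252, -0.0333, 0.0673]
eef_rot: [0.998, 0.056, 0.015, 0.007]
contact_force: [-0.2, 0.3, 0.1]
opening: 0.002
```

```bash
python3 go.py -0.025 0 0.065
```

```text
t 2.65 unit uv z [-0.0345 -0.0081  0.0673] heading 6.47 F unit [-0.21  0.3   0.06] open 0.0
delta tool [ 0.0094 -0.0081  0.0025] n50 0.2534928515576825
```

>>> {"method": "play_rows", "body": {"targets": [{"jaw": 1, "dx": 0.002, "dy": 0, "dz": 0.002, "yaw": 0}, {"jaw": 1, "dx": 0.002, "dy": 0, "dz": 0, "yaw": 0}, {"jaw": 1, "dx": 0.002, "dy": 0, "dz": 0, "yaw": 0}, {"jaw": 1, "dx": 0.002, "dy": 0, "dz": 0, "yaw": 0}, {"jaw": 1, "dx": 0.002, "dy": 0, "dz": 0, "yaw": 0}]}}

```text
clock: 3.15
tool_pos: [0.5343, -0.0324, 0.066]
eef_rot: [0.998, 0.056, 0.014, 0.007]
contact_force: [-0.1, 0.7, -0.2]
opening: 0.004
```

```bash
python3 go.py -0.025 0 0.065
```

```text
t 3.15 unit uv z [-0.0253 -0.0082  0.066 ] heading 6.46 F unit [-0.08  0.66 -0.18] open 0.0
delta tool [ 0.0003 -0.0082  0.0009] n50 0.164675186418348
```

>>> {"method": "play_rows", "body": {"targets": [{"jaw": 1, "dx": 0.002, "dy": 0, "dz": 0, "yaw": 0}, {"jaw": 1, "dx": 0.002, "dy": 0, "dz": 0, "yaw": 0}, {"jaw": 1, "dx": 0.001, "dy": 0, "dz": 0, "yaw": 0}, {"jaw": 1, "dx": 0.001, "dy": 0, "dz": 0, "yaw": 0}, {"jaw": 1, "dx": 0, "dy": 0, "dz": 0, "yaw": 0}]}}

```text
clock: 3.65
tool_pos: [0.5411, -0.0313, 0.0661]
eef_rot: [0.998, 0.056, 0.014, 0.006]
contact_force: [-0.3, 0.3, -0.7]
opening: 0.007
```

```bash
python3 go.py -0.025 0 0.065
```

```text
t 3.65 unit uv z [-0.0184 -0.0079  0.0661] heading 6.48 F unit [-0.22  0.38 -0.65] open 0.01
delta tool [-0.0066 -0.0079  0.0008] n50 0.20617281552165334
```

```bash
python3 - <<'E'
from h import *
s=r.snapshot('side'); cv2.imwrite('pics/side2.png',cv2.resize(s['frame'][130:330,150:350,::-1],(800,600)))
s=r.snapshot('top'); cv2.imwrite('pics/top2.png',s['frame'][:,:,::-1])
E
```

```text
(no output)
```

View pics/side2.png

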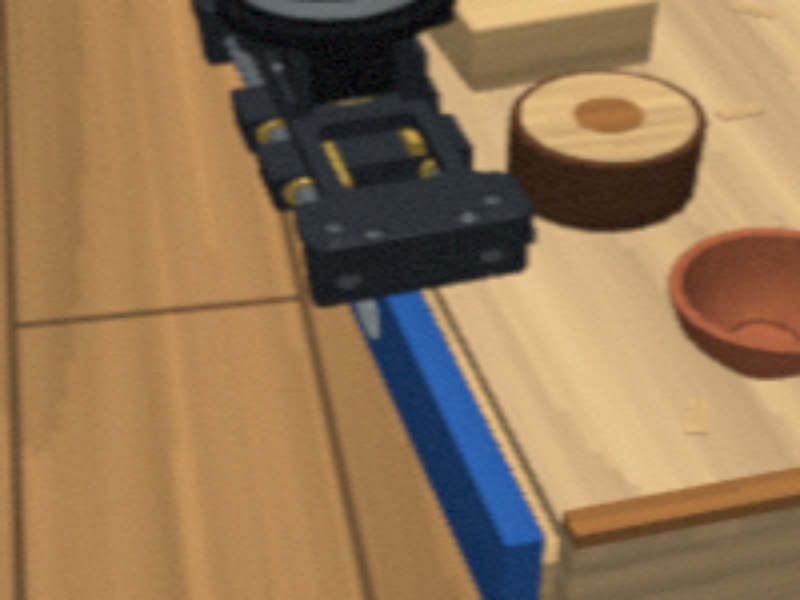

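View pics/top2.png

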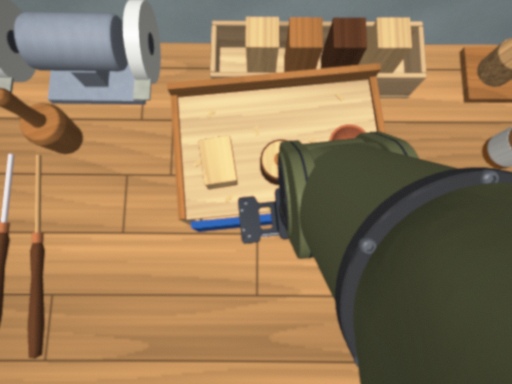

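>>> {"method": "play_rows", "body": {"targets": [{"jaw": 1, "dx": 0.001, "dy": 0, "dz": 0, "yaw": 0}, {"jaw": 1, "dx": 0.001, "dy": 0, "dz": 0, "yaw": 0}, {"jaw": 1, "dx": 0.001, "dy": 0, "dz": 0, "yaw": 0}, {"jaw": 1, "dx": 0, "dy": 0, "dz": 0, "yaw": 0}, {"jaw": 1, "dx": 0, "dy": 0, "dz": 0, "yaw": 0}]}}

```text
clock: 4.25
tool_pos: [0.5439, -0.0311, 0.0661]
eef_rot: [0.998, 0.056, 0.014, 0.007]
contact_force: [0.3, -0.0, -0.4]
opening: 0.002
```

```bash
python3 go.py -0.025 0 0.065
```

```text
t 4.25 unit uv z [-0.0157 -0.0079  0.0661] heading 6.47 F unit [ 0.25 -0.04 -0.42] open 0.0
delta tool [-0.0093 -0.008   0.0008] n50 0.2464314941311748
```

```bash
cat > face.py <<'E'
from go import *
s=r.snapshot('side'); np.savez('sidel.npz',**s)
for n,s in(('start',dict(np.load('side0.npz'))),('now',s)):
    P=points(s); hsv=cv2.cvtColor(s['frame'],cv2.COLOR_RGB2HSV)
    b=(hsv[...,0]>100)&(hsv[...,0]<125)&(hsv[...,1]>180); b[:215]=0;b[:,:200]=0;b[:,300:]=0
    b&=(P[...,2]>.02)&(P[...,2]<.1)
    q=P[b]; uu=(q[:,:2]-E0)@u; t=q[:,2]>.092; f=(q[:,2]<.082)
    print(n,'face u',np.median(uu[f]),f.sum(),'top u pct',np.percentile(uu[t],[3,50,97]),t.sum())
where()
E
python3 face.py
```

```text
start face u -0.015544704577682044 775 top u pct [-0.01536851 -0.0101713  -0.00470348] 834
now face u -0.015543958401442477 713 top u pct [-0.01546633 -0.0102     -0.00480903] 733
t 4.3 unit uv z [-0.0156 -0.008   0.0661] heading 6.48 F unit [ 0.4  -0.16 -0.73] open 0.01
```

```bash
python3 - <<'E'
from h import *
s=dict(np.load('sidel.npz')); save('x',s); cv2.imwrite('pics/side3.png',cv2.resize(s['frame'][190:260,200:290,::-1],(800,600),interpolation=cv2.INTER_CUBIC))
s=r.snapshot('wrist'); save('wrist3',s); np.savez('wrist3.npz',**s); print(s['T_tool_cam'])
E
```

```text
[[-4.14862983e-05  9.56334695e-01  2.92273759e-01  7.60115628e-02]
 [ 9.99999898e-01 -9.17970426e-05  4.42307894e-04 -8.53406315e-04]
 [ 4.49824251e-04  2.92273747e-01 -9.56334593e-01 -1.85619430e-01]
 [ 0.00000000e+00  0.00000000e+00  0.00000000e+00  1.00000000e+00]]
```

View pics/side3.png

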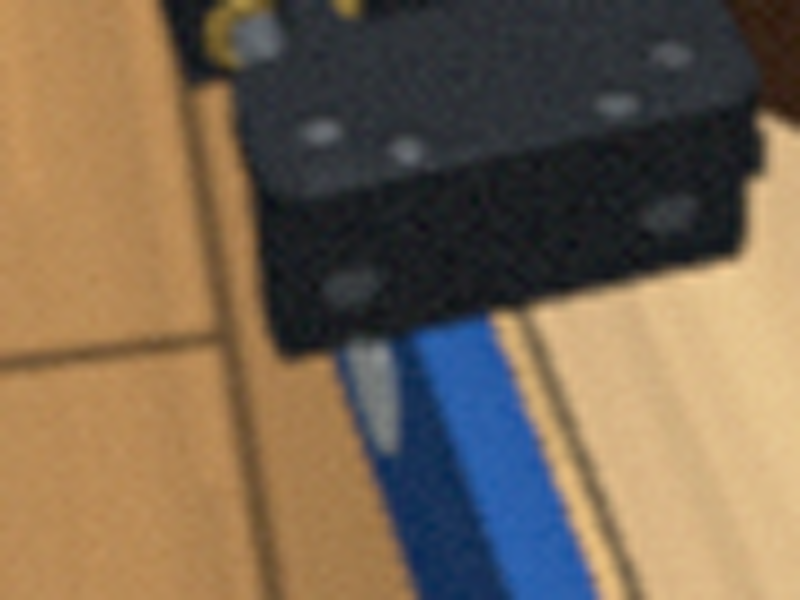

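View pics/wrist3.png

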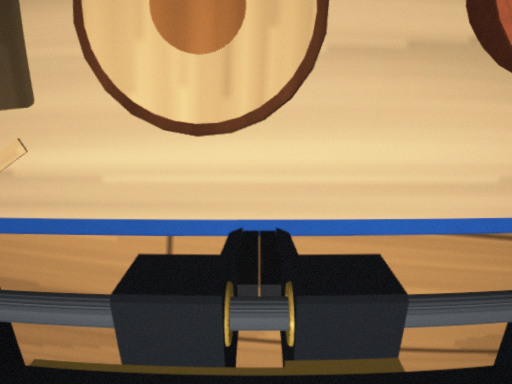

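```bash
python3 - <<'E'
from go import *
s=dict(np.load('wrist3.npz')); T=s['T_tool_cam']
z=s['z_map']; h,w=z.shape
uu,vv=np.meshgrid(np.arange(w),np.arange(h))
n=cv2.undistortPoints(np.stack([uu,vv],-1).reshape(-1,1,2).astype(float),s['mtx'],s['dist_coeffs']).reshape(h,w,2)
c=np.stack([n[...,0]*z,-n[...,1]*z,-z],-1); q=c@T[:3,:3].T+T[:3,3]
hsv=cv2.cvtColor(s['frame'],cv2.COLOR_RGB2HSV)
b=(hsv[...,0]>100)&(hsv[...,0]<125)&(hsv[...,1]>180)&(z>0)
print('blue in tool frame x',np.percentile(q[b][:,0],[3,50,97]),'z',np.median(q[b][:,2]))
for rr in(233,240,250,260,290): print(rr,np.round(q[rr,240],4),np.round(q[rr,275],4))
p,M=where(); W=q@M.T+p
print('blue in unit',np.percentile((W[b][:,:2]-E0)@u,[3,50,97]),np.median(W[b][:,2]))
print(s['mtx'])
t=np.linalg.inv(T)@np.array([0,0,0,1]); print('tcp cam',t, cv2.projectPoints(np.array([[t[0],-t[1],-t[2]]]),np.zeros(3),np.zeros(3),s['mtx'],s['dist_coeffs'])[0])
E
```

```text
blue in tool frame x [0.00201954 0.00612352 0.00982531] z -0.028227237516349993
233 [ 0.0112 -0.0094 -0.0461] [ 0.01    0.0065 -0.0436]
240 [ 0.0112 -0.009  -0.0532] [ 0.0094  0.0063 -0.0496]
250 [ 0.0095 -0.0088 -0.0592] [ 0.0094  0.0058 -0.0591]
260 [ 0.0095 -0.0083 -0.0677] [ 0.0093  0.0055 -0.0673]
290 [ 0.0081 -0.0074 -0.0859] [ 0.0074  0.0047 -0.0849]
t 4.35 unit uv z [-0.0157 -0.0079  0.0661] heading 6.47 F unit [-0.36 -0.14  0.07] open 0.0
blue in unit [-0.01422675 -0.0103032  -0.00678941] 0.09444439152309861
[[338.03839325   0.         258.83418237]
 [  0.         338.03839325 185.98371996]
 [  0.           0.           1.        ]]
tcp cam [ 9.40055788e-04 -1.84408866e-02 -1.99730090e-01  1.00000000e+00] [[[260.42397297 217.17032469]]]
```

The close-ups show the finger tips just short of the panel and the drawer unmoved. The grey patch in the side view is the white dot. I'll press on in 1 mm steps.

>>> {"method": "play_rows", "body": {"targets": [{"jaw": 1, "dx": 0.001, "dy": 0, "dz": 0, "yaw": 0}, {"jaw": 1, "dx": 0.001, "dy": 0, "dz": 0, "yaw": 0}, {"jaw": 1, "dx": 0.001, "dy": 0, "dz": 0, "yaw": 0}, {"jaw": 1, "dx": 0, "dy": 0, "dz": 0, "yaw": 0}, {"jaw": 1, "dx": 0, "dy": 0, "dz": 0, "yaw": 0}]}}

```text
clock: 4.85
tool_pos: [0.5472, -0.0307, 0.0662]
eef_rot: [0.998, 0.056, 0.014, 0.007]
contact_force: [-1.4, 1.0, -0.1]
opening: 0.005
```

```bash
python3 face.py
```

```text
start face u -0.015544704577682044 775 top u pct [-0.01536851 -0.0101713  -0.00470348] 834
now face u -0.01553224386563361 704 top u pct [-0.01542732 -0.01023293 -0.00468544] 736
t 4.9 unit uv z [-0.0124 -0.0079  0.0662] heading 6.48 F unit [-0.34  0.33  0.8 ] open 0.0
```

```bash
python3 - <<'E'
from go import *
p,M=where(); print(np.round(M,3))
s=r.snapshot('wrist'); np.savez('wrist4.npz',**s)
cv2.imwrite('pics/wrist4.png',cv2.resize(s['frame'][180:300,180:340,::-1],(800,600),interpolation=cv2.INTER_CUBIC))
E
```

```text
t 4.9 unit uv z [-0.0124 -0.0079  0.0662] heading 6.48 F unit [-0.34  0.33  0.8 ] open 0.0
[[ 0.993  0.112  0.028]
 [ 0.113 -0.994 -0.011]
 [ 0.027  0.015 -1.   ]]
```

View pics/wrist4.png

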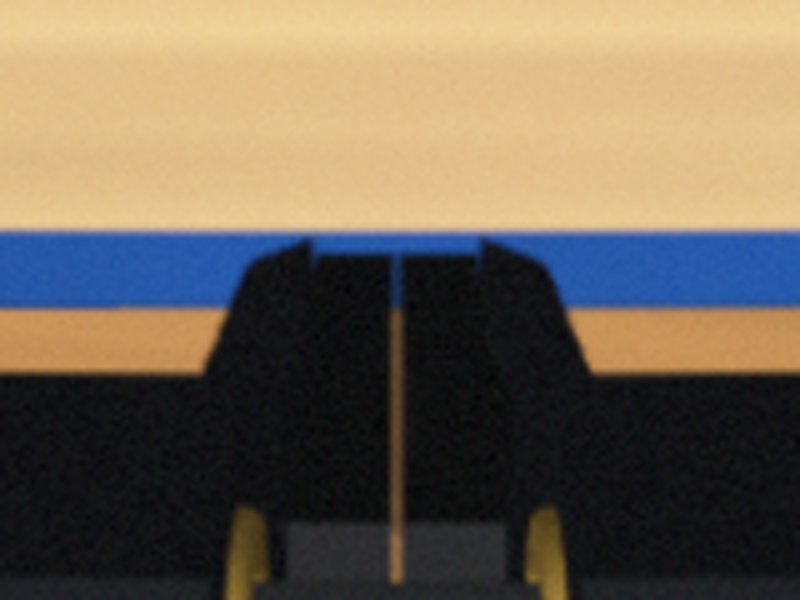

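>>> {"method": "play_rows", "body": {"targets": [{"jaw": 1, "dx": -0.02, "dy": 0, "dz": 0, "yaw": 0}, {"jaw": 1, "dx": -0.02, "dy": 0, "dz": 0, "yaw": 0}, {"jaw": 1, "dx": 0, "dy": 0, "dz": -0.03, "yaw": 0}, {"jaw": 1, "dx": 0, "dy": 0, "dz": -0.03, "yaw": 0}, {"jaw": 1, "dx": 0, "dy": 0, "dz": 0, "yaw": 0}]}}

```text
clock: 5.45
tool_pos: [0.5033, -0.0346, 0.1258]
eef_rot: [0.998, 0.056, 0.013, 0.006]
contact_force: [0.3, -0.8, -0.2]
opening: 0.004
```

```bash
python3 - <<'E'
from go import *
s=r.snapshot('wrist'); save('wrist5',s);T=s['T_tool_cam']
z=s['z_map']; h,w=z.shape
uu,vv=np.meshgrid(np.arange(w),np.arange(h))
n=cv2.undistortPoints(np.stack([uu,vv],-1).reshape(-1,1,2).astype(float),s['mtx'],s['dist_coeffs']).reshape(h,w,2)
c=np.stack([n[...,0]*z,-n[...,1]*z,-z],-1); q=c@T[:3,:3].T+T[:3,3]
for col in (235,250,268,280):
  print(col)
  for rr in range(205,300,5): print(rr,np.round(q[rr,col],4))
where()
E
```

```text
235
205 [-0.0383 -0.0243  0.1247]
210 [-0.0431 -0.0243  0.1238]
215 [-0.0484 -0.0245  0.1238]
220 [-0.054  -0.0246  0.1245]
225 [-0.0588 -0.0246  0.1232]
230 [ 0.0111 -0.0119 -0.0428]
235 [ 0.0108 -0.0116 -0.0475]
240 [ 0.0107 -0.0113 -0.0524]
245 [ 0.011  -0.0109 -0.0576]
250 [ 0.0119 -0.0105 -0.0639]
255 [ 0.0118 -0.0102 -0.0678]
260 [ 0.011  -0.0101 -0.0703]
265 [ 0.0091 -0.0101 -0.0707]
270 [ 0.0107 -0.0096 -0.0771]
275 [ 0.0107 -0.0094 -0.0805]
280 [ 0.0105 -0.0092 -0.0834]
285 [ 0.0108 -0.009  -0.0869]
290 [ 0.0106 -0.0088 -0.0896]
295 [ 0.0114 -0.0085 -0.0935]
250
205 [-0.0385 -0.0097  0.1255]
210 [ 0.076  -0.0009 -0.1856]
215 [-0.0489 -0.0097  0.1251]
220 [-0.0534 -0.0097  0.123 ]
225 [-0.0594 -0.0098  0.1246]
230 [ 0.0098 -0.0051 -0.0398]
235 [ 0.0096 -0.005  -0.0449]
240 [ 0.0097 -0.0048 -0.0502]
245 [ 0.0097 -0.0047 -0.0551]
250 [ 0.0095 -0.0046 -0.0592]
255 [ 0.0095 -0.0045 -0.0635]
260 [ 0.0096 -0.0044 -0.0678]
265 [ 0.0097 -0.0043 -0.0717]
270 [ 0.01   -0.0042 -0.0759]
275 [ 0.0097 -0.0041 -0.0789]
280 [ 0.0095 -0.004  -0.0819]
285 [ 0.0094 -0.004  -0.0848]
290 [ 0.0072
[... 586 characters left out ...]
0846]
295 [ 0.0049  0.0023 -0.0842]
280
205 [-0.0386  0.0197  0.1255]
210 [-0.0435  0.0198  0.1247]
215 [-0.0493  0.02    0.1259]
220 [-0.0543  0.02    0.1253]
225 [-0.0593  0.0201  0.1242]
230 [ 0.011   0.0089 -0.0425]
235 [ 0.011   0.0085 -0.0479]
240 [ 0.0112  0.0082 -0.0534]
245 [ 0.0105  0.008  -0.0567]
250 [ 0.0115  0.0076 -0.0631]
255 [ 0.0101  0.0076 -0.0646]
260 [ 0.0101  0.0073 -0.0687]
265 [ 0.0096  0.0072 -0.0716]
270 [ 0.009   0.007  -0.0743]
275 [ 0.0099  0.0067 -0.0791]
280 [ 0.0093  0.0066 -0.0815]
285 [ 0.0093  0.0064 -0.0846]
290 [ 0.0073  0.0065 -0.0848]
295 [ 0.0054  0.0065 -0.0849]
t 5.5 unit uv z [-0.0571 -0.0069  0.1244] heading 6.49 F unit [-0.72  0.69  0.35] open 0.0
```

View pics/wrist5.png

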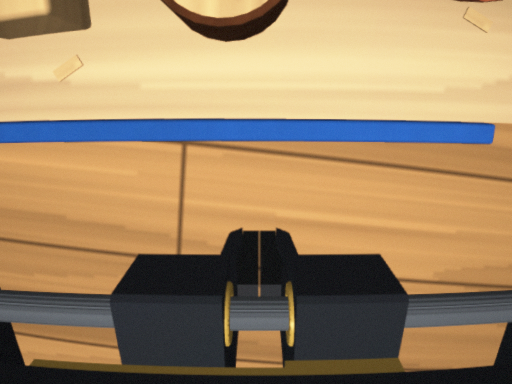

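```bash
python3 - <<'E'
from go import *
s=r.snapshot('wrist');T=s['T_tool_cam']
z=s['z_map']; h,w=z.shape
uu,vv=np.meshgrid(np.arange(w),np.arange(h))
n=cv2.undistortPoints(np.stack([uu,vv],-1).reshape(-1,1,2).astype(float),s['mtx'],s['dist_coeffs']).reshape(h,w,2)
c=np.stack([n[...,0]*z,-n[...,1]*z,-z],-1); q=c@T[:3,:3].T+T[:3,3]
for rr,cc in((258,150),(280,150),(300,150),(340,150),(370,150),(310,60),(365,60),(365,100)): print(rr,cc,np.round(q[rr,cc],4))
p,M=where()
s=r.snapshot('side'); P=points(s); save('side5',s)
np.set_printoptions(suppress=True)
Q=(P-p)@M   # tool frame
m=(s['z_map']>0)&(abs(Q[...,0])<.06)&(abs(Q[...,1])<.11)&(Q[...,2]<-.02)&(Q[...,2]>-.15)
print('side gripper pts',m.sum(),'tool z max pct',np.percentile(Q[m][:,2],[50,90,97,99.5]),'x',np.percentile(Q[m][:,0],[2,98]),'y',np.percentile(Q[m][:,1],[2,98]))
E
```

```text
258 150 [ 0.0347 -0.0279 -0.1117]
280 150 [ 0.0344 -0.0251 -0.121 ]
300 150 [ 0.0334 -0.0234 -0.1269]
340 150 [ 0.0234 -0.0244 -0.1275]
370 150 [ 0.0177 -0.0243 -0.1304]
310 60 [ 0.026  -0.0476 -0.1218]
365 60 [ 0.0179 -0.0447 -0.1305]
365 100 [ 0.0177 -0.0358 -0.1296]
t 5.55 unit uv z [-0.0577 -0.0068  0.1234] heading 6.5 F unit [0.14 0.89 0.38] open 0.01
side gripper pts 4632 tool z max pct [-0.13833246 -0.11446626 -0.10744637 -0.10436304] x [-0.03401925  0.03264838] y [-0.07592029  0.09479063]
```

View pics/side5.png

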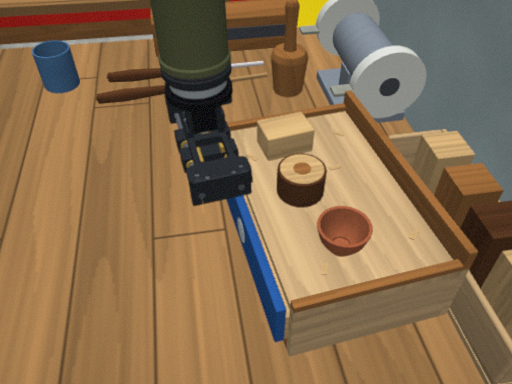

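Both cameras place the real finger tips and gripper body about 40 mm higher than the reported TCP implies. The tips are at tool z ≈ −0.040 and the body bottom at −0.104, where −0.064 was stated. So the fingers were passing above the panel (tips at z ≈ 0.105, panel top at 0.094). I'll use tip height = reported z + 0.04 from here.

>>> {"method": "play_rows", "body": {"targets": [{"jaw": 1, "dx": -0.002, "dy": 0.003, "dz": 0.034, "yaw": 0}, {"jaw": 1, "dx": -0.002, "dy": 0.003, "dz": 0.034, "yaw": 0}, {"jaw": 1, "dx": 0, "dy": 0, "dz": 0.033, "yaw": 0}, {"jaw": 1, "dx": 0, "dy": 0, "dz": 0, "yaw": 0}, {"jaw": 1, "dx": 0, "dy": 0, "dz": 0, "yaw": 0}]}}

```text
clock: 6.1
tool_pos: [0.4997, -0.0418, 0.0151]
eef_rot: [0.998, 0.057, 0.008, 0.006]
contact_force: [0.1, 0.8, -0.2]
opening: 0.007
```

```bash
python3 go.py -0.03 0 0.022
```

```text
t 6.1 unit uv z [-0.0608 -0.0138  0.0151] heading 6.56 F unit [ 0.23  0.78 -0.22] open 0.01
delta tool [ 0.0309 -0.0135 -0.0066] n50 0.6878180694576825
```

>>> {"method": "play_rows", "body": {"targets": [{"jaw": 1, "dx": 0.01, "dy": -0.007, "dz": -0.004, "yaw": 0}, {"jaw": 1, "dx": 0.01, "dy": -0.006, "dz": -0.003, "yaw": 0}, {"jaw": 1, "dx": 0.006, "dy": 0, "dz": 0, "yaw": 0}, {"jaw": 1, "dx": 0.002, "dy": 0, "dz": 0, "yaw": 0}, {"jaw": 1, "dx": 0, "dy": 0, "dz": 0, "yaw": 0}]}}

```text
clock: 6.6
tool_pos: [0.5277, -0.0257, 0.0269]
eef_rot: [0.998, 0.057, 0.01, 0.006]
contact_force: [0.7, 0.1, 0.3]
opening: 0.008
```

```bash
python3 go.py -0.025 0 0.022
```

```text
t 6.6 unit uv z [-0.0312 -0.0009  0.0269] heading 6.51 F unit [0.75 0.07 0.3 ] open 0.01
delta tool [ 0.0061 -0.0009  0.005 ] n50 0.1580705141530779
```

>>> {"method": "play_rows", "body": {"targets": [{"jaw": 1, "dx": 0.0015, "dy": 0, "dz": 0.004, "yaw": 0}, {"jaw": 1, "dx": 0.0015, "dy": 0, "dz": 0, "yaw": 0}, {"jaw": 1, "dx": 0.0015, "dy": 0, "dz": 0, "yaw": 0}, {"jaw": 1, "dx": 0.0015, "dy": 0, "dz": 0, "yaw": 0}, {"jaw": 1, "dx": 0.0015, "dy": 0, "dz": 0, "yaw": 0}]}}

```text
clock: 7.1
tool_pos: [0.533, -0.0265, 0.0227]
eef_rot: [0.998, 0.056, 0.008, 0.007]
contact_force: [-3.3, -1.4, 2.5]
opening: 0.003
```

```bash
python3 face.py
```

```text
start face u -0.015544704577682044 775 top u pct [-0.01536851 -0.0101713  -0.00470348] 834
now face u -0.015530106169558517 671 top u pct [-0.01554219 -0.01021457 -0.00478942] 596
t 7.15 unit uv z [-0.0261 -0.0021  0.0227] heading 6.41 F unit [-1.85  0.17  1.04] open 0.0
```

Contact is starting at u ≈ −0.026, as expected. I'll keep pressing gently.

>>> {"method": "play_rows", "body": {"targets": [{"jaw": 1, "dx": 0.002, "dy": 0, "dz": 0, "yaw": 0}, {"jaw": 1, "dx": 0.002, "dy": 0, "dz": 0, "yaw": 0}, {"jaw": 1, "dx": 0.002, "dy": 0, "dz": 0, "yaw": 0}, {"jaw": 1, "dx": 0.001, "dy": 0, "dz": 0, "yaw": 0}, {"jaw": 1, "dx": 0, "dy": 0, "dz": 0, "yaw": 0}]}}

```text
clock: 7.65
tool_pos: [0.5323, -0.0267, 0.0222]
eef_rot: [0.998, 0.055, 0.0, 0.007]
contact_force: [-2.2, -0.4, 1.1]
opening: 0.003
```

```bash
python3 face.py
```

```text
start face u -0.015544704577682044 775 top u pct [-0.01536851 -0.0101713  -0.00470348] 834
now face u -0.015526924142209252 665 top u pct [-0.01554128 -0.01030767 -0.00481222] 596
t 7.7 unit uv z [-0.0267 -0.0022  0.0222] heading 6.34 F unit [-2.37 -0.09  1.71] open 0.0
```

>>> {"method": "play_rows", "body": {"targets": [{"jaw": 1, "dx": 0.003, "dy": 0, "dz": 0, "yaw": 0}, {"jaw": 1, "dx": 0.003, "dy": 0, "dz": 0, "yaw": 0}, {"jaw": 1, "dx": 0.004, "dy": 0, "dz": 0, "yaw": 0}, {"jaw": 1, "dx": 0.004, "dy": 0, "dz": 0, "yaw": 0}, {"jaw": 1, "dx": 0.004, "dy": 0, "dz": 0, "yaw": 0}]}}

```text
clock: 8.2
tool_pos: [0.535, -0.0264, 0.0214]
eef_rot: [0.998, 0.055, -0.014, 0.008]
contact_force: [-8.2, -0.5, 6.9]
opening: 0.007
```

```bash
python3 face.py
```

```text
start face u -0.015544704577682044 775 top u pct [-0.01536851 -0.0101713  -0.00470348] 834
now face u -0.01086939893328329 687 top u pct [-0.01085659 -0.00585604 -0.00068807] 556
t 8.25 unit uv z [-0.0235 -0.0023  0.0214] heading 6.27 F unit [-7.33  0.23  5.88] open 0.01
```

>>> {"method": "play_rows", "body": {"targets": [{"jaw": 1, "dx": 0.005, "dy": 0, "dz": 0, "yaw": 0}, {"jaw": 1, "dx": 0.005, "dy": 0, "dz": 0, "yaw": 0}, {"jaw": 1, "dx": 0.005, "dy": 0, "dz": 0, "yaw": 0}, {"jaw": 1, "dx": 0.005, "dy": 0, "dz": 0, "yaw": 0}, {"jaw": 1, "dx": 0.005, "dy": 0, "dz": 0, "yaw": 0}]}}

```text
clock: 8.75
tool_pos: [0.539, -0.0262, 0.0197]
eef_rot: [0.998, 0.054, -0.035, 0.009]
contact_force: [-13.3, 0.0, 10.9]
opening: 0.002
```

```bash
python3 face.py
```

```text
start face u -0.015544704577682044 775 top u pct [-0.01536851 -0.0101713  -0.00470348] 834
now face u -0.003938781300845877 628 top u pct [-0.00419717 -0.00242804 -0.00033017] 204
t 8.8 unit uv z [-0.0201 -0.0026  0.0196] heading 6.19 F unit [-12.82   0.36  10.93] open 0.0
```

Pressed in 11.6 mm, beyond the 9 mm maximum, at about 13 N. Now I'll retreat quickly, back and up.

>>> {"method": "play_rows", "body": {"targets": [{"jaw": 1, "dx": -0.05, "dy": 0, "dz": 0, "yaw": 0}, {"jaw": 1, "dx": -0.03, "dy": 0, "dz": -0.04, "yaw": 0}, {"jaw": 1, "dx": 0, "dy": 0, "dz": -0.05, "yaw": 0}, {"jaw": 1, "dx": 0, "dy": 0, "dz": -0.05, "yaw": 0}, {"jaw": 1, "dx": 0, "dy": 0, "dz": -0.05, "yaw": 0}]}}

```text
clock: 9.3
tool_pos: [0.4779, -0.0295, 0.2133]
eef_rot: [0.998, 0.055, -0.035, 0.009]
contact_force: [1.5, -0.5, -0.3]
opening: 0.006
```

```bash
python3 face.py
```

```text
start face u -0.015544704577682044 775 top u pct [-0.01536851 -0.0101713  -0.00470348] 834
now face u -0.03819104970681379 570 top u pct [-0.03793771 -0.03203785 -0.02603858] 959
t 9.35 unit uv z [-0.0751  0.0004  0.2203] heading 6.28 F unit [ 2.78 -0.19  3.94] open 0.0
```

```bash
python3 go.py 0.165 0.117 0.2
```

```text
t 9.35 unit uv z [-0.0751  0.0004  0.2203] heading 6.28 F unit [ 2.78 -0.19  3.94] open 0.0
delta tool [ 0.2409 -0.1165  0.0052] n50 5.353485437092787
```

>>> {"method": "play_rows", "body": {"targets": [{"jaw": 0.65, "dx": 0.04, "dy": -0.019, "dz": 0, "yaw": 0}, {"jaw": 0.65, "dx": 0.04, "dy": -0.019, "dz": 0, "yaw": 0}, {"jaw": 0.65, "dx": 0.04, "dy": -0.019, "dz": 0, "yaw": 0}, {"jaw": 0.65, "dx": 0.04, "dy": -0.019, "dz": 0, "yaw": 0}, {"jaw": 0.65, "dx": 0.04, "dy": -0.019, "dz": 0, "yaw": 0}]}}

```text
clock: 9.85
tool_pos: [0.684, 0.0851, 0.218]
eef_rot: [0.999, 0.051, -0.015, 0.009]
contact_force: [1.2, -0.4, 0.2]
opening: 0.351
```

>>> {"method": "play_rows", "body": {"targets": [{"jaw": 0.65, "dx": 0.04, "dy": -0.019, "dz": 0, "yaw": 0}, {"jaw": 0.65, "dx": 0, "dy": 0, "dz": 0, "yaw": 0}, {"jaw": 0.65, "dx": 0, "dy": 0, "dz": 0, "yaw": 0}, {"jaw": 0.65, "dx": 0, "dy": 0, "dz": 0, "yaw": 0}, {"jaw": 0.65, "dx": 0, "dy": 0, "dz": 0, "yaw": 0}]}}

```text
clock: 10.35
tool_pos: [0.7303, 0.1147, 0.2143]
eef_rot: [0.999, 0.053, -0.009, 0.007]
contact_force: [1.0, -0.3, 1.0]
opening: 0.352
```

```bash
python3 face.py; python3 go.py 0.165 0.117 0.2; python3 -c "
from h import *
save('side6',r.snapshot('side'))"
```

```text
start face u -0.015544704577682044 775 top u pct [-0.01536851 -0.0101713  -0.00470348] 834
now face u -0.09006384532183187 244 top u pct [-0.09409324 -0.08755014 -0.08219898] 769
t 10.4 unit uv z [0.1854 0.1166 0.2145] heading 6.1 F unit [-0.23  0.13  0.16] open 0.35
t 10.4 unit uv z [0.1854 0.1166 0.2145] heading 6.1 F unit [-0.23  0.13  0.16] open 0.35
delta tool [-0.0201 -0.0006  0.0149] n50 0.5005694958096345
```

View pics/side6.png

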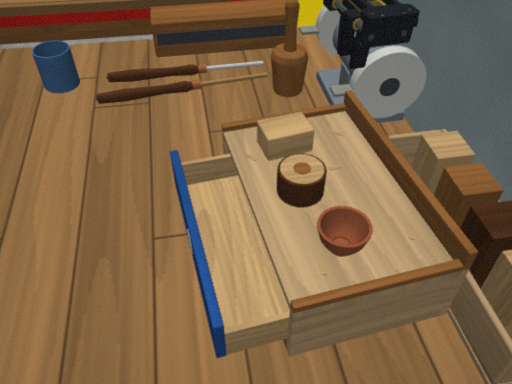

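The side view shows the drawer springing open by itself, with its panel at (175,155)–(220,350). All three objects are unmoved. I'll wait while positioning behind the block.

>>> {"method": "play_rows", "body": {"targets": [{"jaw": 0.65, "dx": -0.01, "dy": 0, "dz": 0.02, "yaw": 0}, {"jaw": 0.65, "dx": -0.01, "dy": 0, "dz": 0.02, "yaw": 0}, {"jaw": 0.65, "dx": 0, "dy": 0, "dz": 0, "yaw": 0}, {"jaw": 0.65, "dx": 0, "dy": 0, "dz": 0, "yaw": 0}, {"jaw": 0.65, "dx": 0, "dy": 0, "dz": 0, "yaw": 0}]}}

```text
clock: 10.95
tool_pos: [0.7103, 0.109, 0.179]
eef_rot: [0.999, 0.051, -0.006, 0.007]
contact_force: [0.4, 1.2, -0.5]
opening: 0.351
```

>>> {"method": "play_rows", "body": {"targets": [{"jaw": 0.65, "dx": 0, "dy": 0, "dz": 0, "yaw": 0}, {"jaw": 0.65, "dx": 0, "dy": 0, "dz": 0, "yaw": 0}, {"jaw": 0.65, "dx": 0, "dy": 0, "dz": 0, "yaw": 0}, {"jaw": 0.65, "dx": 0, "dy": 0, "dz": 0, "yaw": 0}, {"jaw": 0.65, "dx": 0, "dy": 0, "dz": 0, "yaw": 0}]}}

```text
clock: 11.45
tool_pos: [0.7132, 0.1093, 0.182]
eef_rot: [0.999, 0.051, -0.003, 0.007]
contact_force: [-0.0, 0.0, 0.5]
opening: 0.352
```

>>> {"method": "play_rows", "body": {"targets": [{"jaw": 0.65, "dx": 0, "dy": 0, "dz": 0, "yaw": 0}, {"jaw": 0.65, "dx": 0, "dy": 0, "dz": 0, "yaw": 0}, {"jaw": 0.65, "dx": 0, "dy": 0, "dz": 0, "yaw": 0}, {"jaw": 0.65, "dx": 0, "dy": 0, "dz": 0, "yaw": 0}, {"jaw": 0.65, "dx": 0, "dy": 0, "dz": 0, "yaw": 0}]}}

```text
clock: 11.95
tool_pos: [0.713, 0.1094, 0.1817]
eef_rot: [0.999, 0.051, -0.003, 0.007]
contact_force: [0.9, 0.0, 0.1]
opening: 0.347
```

>>> {"method": "play_rows", "body": {"targets": [{"jaw": 0.65, "dx": 0, "dy": 0, "dz": 0, "yaw": 0}, {"jaw": 0.65, "dx": 0, "dy": 0, "dz": 0, "yaw": 0}, {"jaw": 0.65, "dx": 0, "dy": 0, "dz": 0, "yaw": 0}, {"jaw": 0.65, "dx": 0, "dy": 0, "dz": 0, "yaw": 0}, {"jaw": 0.65, "dx": 0, "dy": 0, "dz": 0, "yaw": 0}]}}

```text
clock: 12.45
tool_pos: [0.713, 0.1094, 0.1817]
eef_rot: [0.999, 0.051, -0.003, 0.007]
contact_force: [-0.5, -0.3, -0.4]
opening: 0.349
```

```bash
cat > wr.py <<'E'
from go import *
def wrist(name):
    s=r.snapshot('wrist'); save(name,s); np.savez(name+'.npz',**s); T=s['T_tool_cam']
    z=s['z_map']; h,w=z.shape
    uu,vv=np.meshgrid(np.arange(w),np.arange(h))
    n=cv2.undistortPoints(np.stack([uu,vv],-1).reshape(-1,1,2).astype(float),s['mtx'],s['dist_coeffs']).reshape(h,w,2)
    c=np.stack([n[...,0]*z,-n[...,1]*z,-z],-1); return s,c@T[:3,:3].T+T[:3,3]
E
python3 face.py; python3 - <<'E'
from wr import *
s,q=wrist('wrist7')
m=(s['z_map']>0)&(abs(q[...,0])<.014)&(abs(q[...,1])<.06)&(q[...,2]<-.01)&(q[...,2]>-.08)
print('finger tip tool z',np.percentile(q[m][:,2],[99,99.9]),'y',np.percentile(q[m&(q[...,2]>-.06)][:,1],[1,99]))
to(0.165,.117,.082)
E
```

```text
start face u -0.015544704577682044 775 top u pct [-0.01536851 -0.0101713  -0.00470348] 834
finger tip tool z [-0.04015246 -0.03872917] y [-0.02974699  0.02810794]
t 12.55 unit uv z [0.1677 0.1133 0.1817] heading 5.88 F unit [-0.32 -0.18 -0.43] open 0.35
delta tool [-0.0021 -0.0051  0.0997] n50 1.9964216532526804
  return _methods._mean(a, axis=axis, dtype=dtype,
  ret = ret.dtype.type(ret / rcount)
Traceback (most recent call last):
  File "face.py", line 8, in <module>
    print(n,'face u',np.median(uu[f]),f.sum(),'top u pct',np.percentile(uu[t],[3,50,97]),t.sum())
                                                          ~~~~~~~~~~~~~^^^^^^^^^^^^^^^^^
IndexError: index -1 is out of bounds for axis 0 with size 0
```

View pics/wrist7.png

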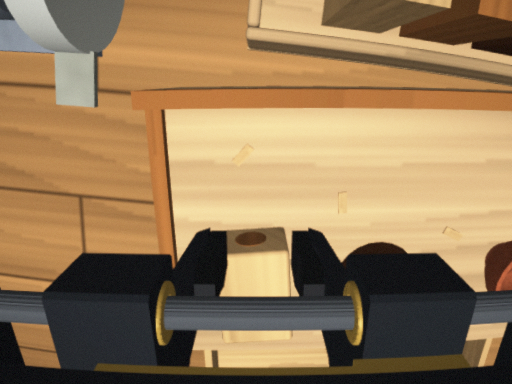

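```bash
cat > dr.py <<'E'
from go import *
def drawer():
    for cam in('side','top'):
        s=r.snapshot(cam); P=points(s); hsv=cv2.cvtColor(s['frame'],cv2.COLOR_RGB2HSV)
        b=(hsv[...,0]>100)&(hsv[...,0]<125)&(hsv[...,1]>180)&(s['z_map']>0)
        d=P[...,:2]-E0; b&=(abs(P[...,2]-.0935)<.004)&(abs(d@v)<.18)&(d@u<.02)&(d@u>-.2)
        uu=(d@u)[b]; print(cam,'panel top front u',np.percentile(uu,[3,97]) if b.any() else None,b.sum())
        o=(P[...,2]>.148)&(P[...,2]<.162)&(abs(d@v)<.17)&(d@u>-.02)&(d@u<.21)
        n,l,st,ce=cv2.connectedComponentsWithStats(o.astype(np.uint8))
        for i in range(1,n):
            if st[i,4]>80: print('  top obj',np.round([(d@u)[l==i].mean(),(d@v)[l==i].mean()],3),st[i,4])
        yield cam,s
if __name__=='__main__':
    for c,s in drawer(): save(c+sys.argv[1],s)
    where()
E
python3 dr.py 7
```

```text
side panel top front u [-0.15419292 -0.14266812] 1672
  top obj [0.088 0.111] 1163
  top obj [0.077 0.004] 1409
  top obj [ 0.095 -0.108] 772
top panel top front u [-0.15174169 -0.14179843] 861
  top obj [ 0.096 -0.11 ] 440
  top obj [ 0.075 -0.002] 839
t 12.65 unit uv z [0.1677 0.1133 0.1817] heading 5.89 F unit [-0.61 -1.    0.58] open 0.35
```

View pics/side7.png

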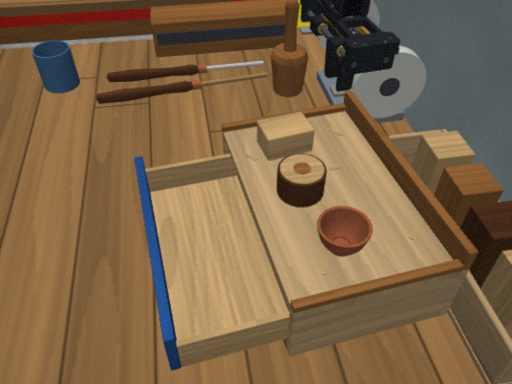

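Side view: the drawer is out about 139 mm, with its panel at (140,160)–(175,365). All three objects are still on the deck. Lowering behind the block.

>>> {"method": "play_rows", "body": {"targets": [{"jaw": 0.65, "dx": 0, "dy": 0, "dz": 0.03, "yaw": 0}, {"jaw": 0.65, "dx": 0, "dy": 0, "dz": 0.03, "yaw": 0}, {"jaw": 0.65, "dx": 0, "dy": 0, "dz": 0.03, "yaw": 0}, {"jaw": 0.65, "dx": 0, "dy": 0, "dz": 0, "yaw": 0}, {"jaw": 0.65, "dx": 0, "dy": 0, "dz": 0, "yaw": 0}]}}

```text
clock: 13.15
tool_pos: [0.7152, 0.1086, 0.0919]
eef_rot: [0.999, 0.051, 0.0, 0.006]
contact_force: [-0.2, -0.6, 0.6]
opening: 0.346
```

```bash
python3 go.py 0.14 0.114 0.084
```

```text
t 13.15 unit uv z [0.1699 0.1123 0.0919] heading 5.88 F unit [-0.23 -0.6   0.61] open 0.35
delta tool [-0.0299 -0.0016  0.0079] n50 0.6189872905965478
```

>>> {"method": "play_rows", "body": {"targets": [{"jaw": 0.65, "dx": -0.01, "dy": 0, "dz": 0.005, "yaw": 0}, {"jaw": 0.65, "dx": -0.01, "dy": 0, "dz": 0, "yaw": 0}, {"jaw": 0.65, "dx": -0.01, "dy": 0, "dz": 0, "yaw": 0}, {"jaw": 0.65, "dx": -0.012, "dy": 0, "dz": 0, "yaw": 0}, {"jaw": 0.65, "dx": -0.012, "dy": 0, "dz": 0, "yaw": 0}]}}

```text
clock: 13.65
tool_pos: [0.6685, 0.1042, 0.0963]
eef_rot: [0.999, 0.051, 0.009, 0.005]
contact_force: [0.7, -0.1, -0.1]
opening: 0.352
```

```bash
python3 go.py 0.0 0.114 0.084; python3 dr.py 8
```

```text
t 13.65 unit uv z [0.1229 0.1129 0.0963] heading 5.84 F unit [ 0.72 -0.22 -0.1 ] open 0.35
delta tool [-0.1231 -0.0003  0.0101] n50 2.470809371542341
side panel top front u [-0.15411382 -0.14265683] 1681
  top obj [0.074 0.112] 1273
  top obj [0.077 0.004] 1411
  top obj [ 0.095 -0.108] 778
top panel top front u [-0.15178869 -0.14195006] 568
  top obj [ 0.096 -0.11 ] 448
  top obj [ 0.077 -0.002] 825
t 13.75 unit uv z [0.1217 0.113  0.0963] heading 5.85 F unit [0.31 0.8  0.19] open 0.35
```

View pics/side8.png

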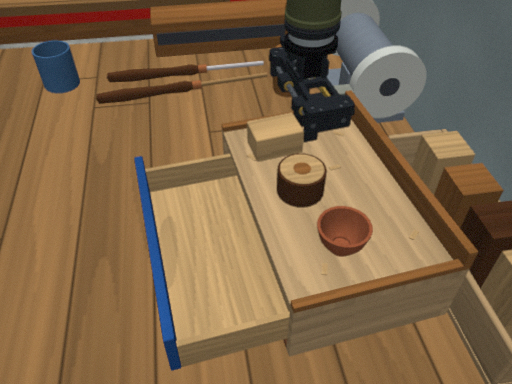

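The block has moved 14 mm towards the edge and is at (275,135). I'll continue.

>>> {"method": "play_rows", "body": {"targets": [{"jaw": 0.65, "dx": -0.012, "dy": 0, "dz": 0.005, "yaw": 0}, {"jaw": 0.65, "dx": -0.015, "dy": 0, "dz": 0.003, "yaw": 0}, {"jaw": 0.65, "dx": -0.015, "dy": 0, "dz": 0.003, "yaw": 0}, {"jaw": 0.65, "dx": -0.015, "dy": 0, "dz": 0.003, "yaw": 0}, {"jaw": 0.65, "dx": -0.015, "dy": 0, "dz": 0.002, "yaw": 0}]}}

```text
clock: 14.25
tool_pos: [0.6122, 0.0994, 0.0883]
eef_rot: [0.998, 0.05, 0.025, 0.003]
contact_force: [2.2, -0.2, 1.1]
opening: 0.352
```

```bash
python3 go.py -0.01 0.114 0.084; python3 dr.py 9
```

```text
t 14.25 unit uv z [0.0664 0.1143 0.0883] heading 5.78 F unit [ 2.17 -0.4   1.07] open 0.35
delta tool [-0.0765  0.0009  0.0005] n50 1.5310748009464685
side panel top front u [-0.15416045 -0.1426672 ] 1669
  top obj [0.012 0.113] 993
  top obj [0.077 0.004] 1411
  top obj [ 0.095 -0.108] 783
top panel top front u [-0.15176712 -0.14181809] 622
  top obj [ 0.096 -0.111] 442
  top obj [ 0.08  -0.006] 650
t 14.35 unit uv z [0.0635 0.1142 0.0876] heading 5.81 F unit [ 0.22 -0.7   0.53] open 0.35
```

>>> {"method": "play_rows", "body": {"targets": [{"jaw": 0.65, "dx": -0.012, "dy": 0, "dz": 0, "yaw": 0}, {"jaw": 0.65, "dx": -0.015, "dy": 0, "dz": 0, "yaw": 0}, {"jaw": 0.65, "dx": -0.015, "dy": 0, "dz": 0, "yaw": 0}, {"jaw": 0.65, "dx": -0.015, "dy": 0, "dz": 0, "yaw": 0}, {"jaw": 0.65, "dx": -0.015, "dy": 0, "dz": 0, "yaw": 0}]}}

```text
clock: 14.85
tool_pos: [0.5506, 0.094, 0.0888]
eef_rot: [0.998, 0.05, 0.033, 0.002]
contact_force: [0.3, -0.2, -0.4]
opening: 0.352
```

```bash
python3 go.py -0.01 0.114 0.084; python3 dr.py 10
```

```text
t 14.85 unit uv z [0.0046 0.1157 0.0888] heading 5.74 F unit [ 0.31 -0.22 -0.36] open 0.35
delta tool [-0.0149  0.0018  0.0039] n50 0.30992188493461487
side panel top front u [-0.15414316 -0.14269345] 1659
  top obj [0.077 0.004] 1406
  top obj [ 0.095 -0.108] 768
top panel top front u [-0.15205809 -0.14184069] 643
  top obj [ 0.096 -0.111] 446
  top obj [0.078 0.01 ] 1396
t 14.95 unit uv z [0.0026 0.1156 0.0885] heading 5.77 F unit [ 0.66 -0.08 -1.57] open 0.35
```

View pics/side10.png

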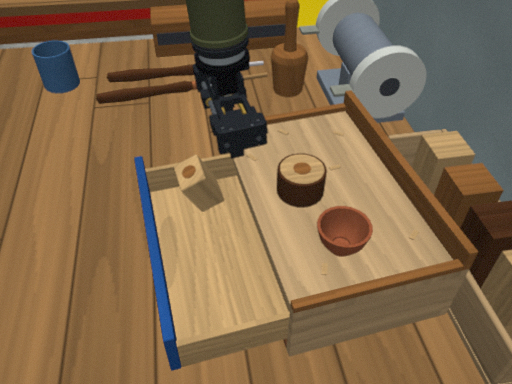

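The block at (198,180) has tipped into the drawer and is probably still settling. I'll lift and go behind the slice.

>>> {"method": "play_rows", "body": {"targets": [{"jaw": 0.55, "dx": 0, "dy": 0, "dz": -0.05, "yaw": 0}, {"jaw": 0.55, "dx": 0, "dy": 0, "dz": -0.05, "yaw": 0}, {"jaw": 0.55, "dx": 0.03, "dy": 0.02, "dz": -0.01, "yaw": 0}, {"jaw": 0.55, "dx": 0.03, "dy": 0.02, "dz": 0, "yaw": 0}, {"jaw": 0.55, "dx": 0.03, "dy": 0.02, "dz": 0, "yaw": 0}]}}

```text
clock: 15.45
tool_pos: [0.6437, 0.0478, 0.2098]
eef_rot: [0.998, 0.055, 0.031, 0.001]
contact_force: [-0.2, 0.3, -0.4]
opening: 0.45
```

```bash
python3 go.py 0.165 0.008 0.18; python3 dr.py 11
```

```text
t 15.45 unit uv z [0.0922 0.0596 0.2098] heading 6.27 F unit [-0.14  0.28 -0.4 ] open 0.45
delta tool [0.0708 0.0514 0.0345] n50 1.8812787263371247
side panel top front u [-0.15412771 -0.14266595] 1677
  top obj [0.077 0.004] 1406
  top obj [ 0.095 -0.108] 775
top panel top front u None 0
t 15.55 unit uv z [0.0952 0.0549 0.2094] heading 5.9 F unit [-1.16 -0.6   0.01] open 0.45
```

View pics/side11.png

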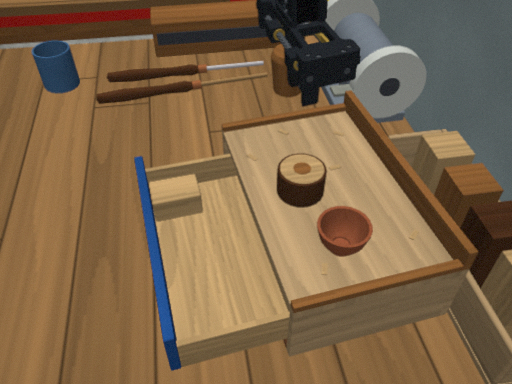

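The block lies flat in the tray at (176,195). Next is the slice.

>>> {"method": "play_rows", "body": {"targets": [{"jaw": 0.55, "dx": 0.025, "dy": 0.016, "dz": 0, "yaw": 0}, {"jaw": 0.55, "dx": 0.025, "dy": 0.016, "dz": 0, "yaw": 0}, {"jaw": 0.55, "dx": 0.015, "dy": 0.015, "dz": 0.01, "yaw": 0}, {"jaw": 0.55, "dx": 0, "dy": 0, "dz": 0, "yaw": 0}, {"jaw": 0.55, "dx": 0, "dy": 0, "dz": 0, "yaw": 0}]}}

```text
clock: 16.05
tool_pos: [0.7215, 0.0038, 0.2047]
eef_rot: [0.998, 0.052, 0.033, 0.001]
contact_force: [0.3, -0.3, 1.0]
opening: 0.452
```

```bash
python3 go.py 0.16 0.008 0.088; python3 dr.py 12; python3 -c "
from wr import *
wrist('wrist12')"
```

```text
t 16.05 unit uv z [0.1647 0.0074 0.2047] heading 5.94 F unit [ 0.28 -0.37  0.96] open 0.45
delta tool [-0.0124 -0.0012  0.1161] n50 2.3355573875645335
side panel top front u [-0.15412071 -0.14266061] 1664
  top obj [0.077 0.004] 1408
  top obj [ 0.095 -0.108] 781
top panel top front u [-0.15176199 -0.14186297] 733
  top obj [0.078 0.01 ] 1396
t 16.15 unit uv z [0.1639 0.0075 0.2047] heading 5.97 F unit [-0.4   0.56  0.94] open 0.45
```

View pics/wrist12.png

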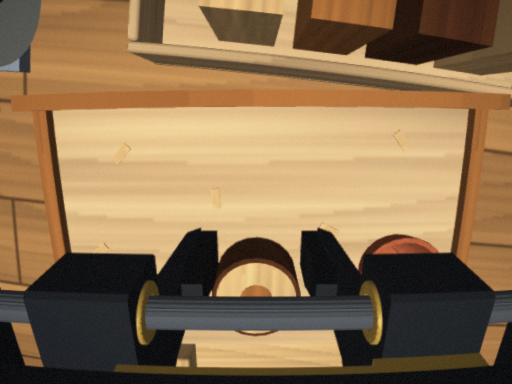

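>>> {"method": "play_rows", "body": {"targets": [{"jaw": 0.55, "dx": 0, "dy": 0, "dz": 0.035, "yaw": 0}, {"jaw": 0.55, "dx": 0, "dy": 0, "dz": 0.035, "yaw": 0}, {"jaw": 0.55, "dx": 0, "dy": 0, "dz": 0.035, "yaw": 0}, {"jaw": 0.55, "dx": 0, "dy": 0, "dz": 0.003, "yaw": 0}, {"jaw": 0.55, "dx": 0, "dy": 0, "dz": 0, "yaw": 0}]}}

```text
clock: 16.7
tool_pos: [0.7287, 0.0099, 0.1002]
eef_rot: [0.998, 0.055, 0.036, -0.0]
contact_force: [0.3, 0.4, 0.7]
opening: 0.448
```

```bash
python3 go.py 0.14 0.008 0.086
```

```text
t 16.7 unit uv z [0.1725 0.0127 0.1002] heading 6.31 F unit [0.33 0.33 0.74] open 0.45
delta tool [-0.0335  0.0046  0.0118] n50 0.7162843307958662
```

>>> {"method": "play_rows", "body": {"targets": [{"jaw": 0.55, "dx": -0.01, "dy": 0.003, "dz": 0.005, "yaw": 0}, {"jaw": 0.55, "dx": -0.012, "dy": 0.002, "dz": 0.004, "yaw": 0}, {"jaw": 0.55, "dx": -0.012, "dy": 0, "dz": 0.002, "yaw": 0}, {"jaw": 0.55, "dx": -0.012, "dy": 0, "dz": 0, "yaw": 0}, {"jaw": 0.55, "dx": -0.012, "dy": 0, "dz": 0, "yaw": 0}]}}

```text
clock: 17.2
tool_pos: [0.6785, 0.0013, 0.0968]
eef_rot: [0.997, 0.056, 0.046, -0.001]
contact_force: [1.4, 1.3, -0.3]
opening: 0.453
```

```bash
python3 go.py 0.0 0.008 0.086;python3 dr.py 13
```

```text
t 17.2 unit uv z [0.1216 0.0096 0.0968] heading 6.45 F unit [ 1.49  1.1  -0.31] open 0.45
delta tool [-0.1221  0.0012 -0.0004] n50 2.4424799670876847
side panel top front u [-0.15416837 -0.14264934] 1674
  top obj [0.075 0.003] 1336
  top obj [ 0.095 -0.108] 774
top panel top front u [-0.15168862 -0.14200651] 620
  top obj [0.069 0.017] 943
t 17.3 unit uv z [0.1206 0.0095 0.0967] heading 6.44 F unit [ 0.09 -0.25  0.4 ] open 0.45
```

>>> {"method": "play_rows", "body": {"targets": [{"jaw": 0.55, "dx": -0.012, "dy": 0, "dz": 0.004, "yaw": 0}, {"jaw": 0.55, "dx": -0.014, "dy": 0, "dz": 0.003, "yaw": 0}, {"jaw": 0.55, "dx": -0.014, "dy": 0, "dz": 0.002, "yaw": 0}, {"jaw": 0.55, "dx": -0.014, "dy": 0, "dz": 0, "yaw": 0}, {"jaw": 0.55, "dx": -0.014, "dy": 0, "dz": 0, "yaw": 0}]}}

```text
clock: 17.8
tool_pos: [0.6259, -0.0038, 0.0923]
eef_rot: [0.997, 0.057, 0.061, -0.001]
contact_force: [0.7, 0.1, 0.9]
opening: 0.449
```

```bash
python3 go.py 0.0 0.008 0.086;python3 dr.py 14
```

```text
t 17.8 unit uv z [0.0688 0.0103 0.0923] heading 6.55 F unit [ 0.7  -0.01  0.86] open 0.45
delta tool [-0.0691  0.0019 -0.0021] n50 1.3832827435606758
side panel top front u [-0.15418103 -0.14267685] 1666
  top obj [0.016 0.004] 1163
  top obj [ 0.095 -0.108] 769
top panel top front u [-0.15154527 -0.14199257] 700
  top obj [0.005 0.023] 501
t 17.9 unit uv z [0.0667 0.01   0.0918] heading 6.53 F unit [-0.2   0.36  0.71] open 0.45
```

View pics/side14.png

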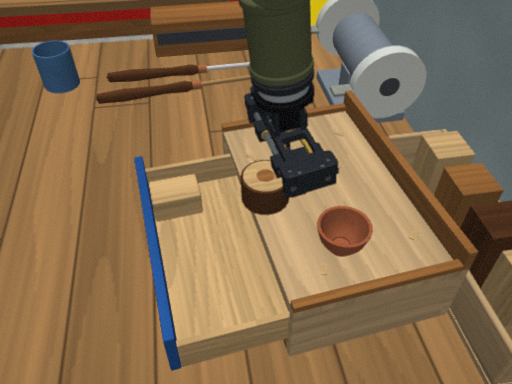

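The slice is at the deck edge (265,188), upright and cradled, and the bowl is untouched. I'll push on.

>>> {"method": "play_rows", "body": {"targets": [{"jaw": 0.55, "dx": -0.012, "dy": 0, "dz": 0, "yaw": 0}, {"jaw": 0.55, "dx": -0.014, "dy": 0, "dz": 0, "yaw": 0}, {"jaw": 0.55, "dx": -0.014, "dy": 0, "dz": 0, "yaw": 0}, {"jaw": 0.55, "dx": -0.014, "dy": 0, "dz": 0, "yaw": 0}, {"jaw": 0.55, "dx": -0.014, "dy": 0, "dz": 0, "yaw": 0}]}}

```text
clock: 18.4
tool_pos: [0.5719, -0.0095, 0.0903]
eef_rot: [0.996, 0.057, 0.072, -0.002]
contact_force: [0.1, 0.7, 0.2]
opening: 0.449
```

```bash
python3 go.py 0.0 0.008 0.086;python3 dr.py 15
```

```text
t 18.4 unit uv z [0.0145 0.0105 0.0903] heading 6.63 F unit [0.13 0.7  0.18] open 0.45
delta tool [-0.015   0.0024  0.0022] n50 0.3075086847187716
side panel top front u [-0.15413452 -0.14267094] 1669
  top obj [ 0.095 -0.108] 778
top panel top front u [-0.15182486 -0.1419505 ] 614
  top obj [ 0.116 -0.108] 226
t 18.5 unit uv z [0.0124 0.0103 0.0898] heading 6.61 F unit [ 0.69  0.57 -0.74] open 0.45
```

View pics/side15.png

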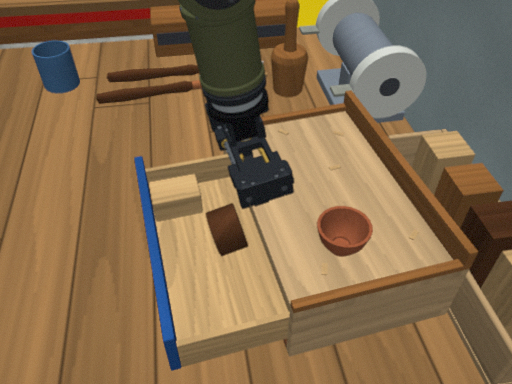

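The slice at (227,228) is in the tray on its edge. I'll lift clear and let it settle.

>>> {"method": "play_rows", "body": {"targets": [{"jaw": 0.55, "dx": 0, "dy": 0, "dz": -0.05, "yaw": 0}, {"jaw": 0.55, "dx": 0, "dy": 0, "dz": -0.05, "yaw": 0}, {"jaw": 0.55, "dx": 0, "dy": 0, "dz": -0.04, "yaw": 0}, {"jaw": 0.55, "dx": 0, "dy": 0, "dz": 0, "yaw": 0}, {"jaw": 0.55, "dx": 0, "dy": 0, "dz": 0, "yaw": 0}]}}

```text
clock: 19.0
tool_pos: [0.5578, -0.0098, 0.2334]
eef_rot: [0.996, 0.058, 0.073, -0.002]
contact_force: [0.8, -0.2, 0.2]
opening: 0.446
```

>>> {"method": "play_rows", "body": {"targets": [{"jaw": 0.55, "dx": 0, "dy": 0, "dz": 0, "yaw": 0}, {"jaw": 0.55, "dx": 0, "dy": 0, "dz": 0, "yaw": 0}, {"jaw": 0.55, "dx": 0, "dy": 0, "dz": 0, "yaw": 0}, {"jaw": 0.55, "dx": 0, "dy": 0, "dz": 0, "yaw": 0}, {"jaw": 0.55, "dx": 0, "dy": 0, "dz": 0, "yaw": 0}]}}

```text
clock: 19.5
tool_pos: [0.5576, -0.0094, 0.2299]
eef_rot: [0.996, 0.058, 0.07, -0.002]
contact_force: [-0.0, 0.6, 0.7]
opening: 0.451
```

```bash
python3 dr.py 16
```

```text
side panel top front u [-0.15421198 -0.142669  ] 1674
  top obj [ 0.095 -0.108] 775
top panel top front u [-0.15168901 -0.14184335] 600
t 19.6 unit uv z [0.0003 0.0121 0.23  ] heading 6.71 F unit [0.47 0.19 0.11] open 0.45
```

View pics/side16.png

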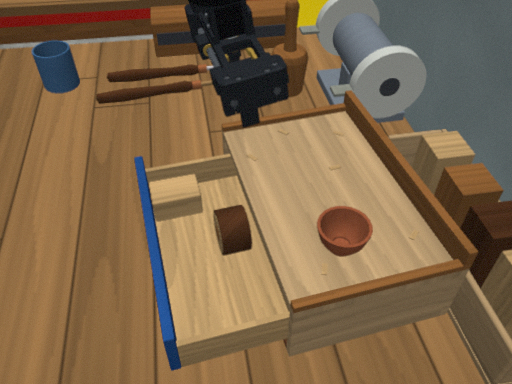

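The slice stands on its rim at (233,230). I'll check that it isn't rolling.

>>> {"method": "play_rows", "body": {"targets": [{"jaw": 0.55, "dx": 0, "dy": 0, "dz": 0, "yaw": 0}, {"jaw": 0.55, "dx": 0, "dy": 0, "dz": 0, "yaw": 0}, {"jaw": 0.55, "dx": 0, "dy": 0, "dz": 0, "yaw": 0}, {"jaw": 0.55, "dx": 0, "dy": 0, "dz": 0, "yaw": 0}, {"jaw": 0.55, "dx": 0, "dy": 0, "dz": 0, "yaw": 0}]}}

```text
clock: 20.1
tool_pos: [0.5575, -0.0095, 0.23]
eef_rot: [0.996, 0.058, 0.07, -0.002]
contact_force: [-0.0, 0.3, -0.9]
opening: 0.449
```

>>> {"method": "play_rows", "body": {"targets": [{"jaw": 0.55, "dx": 0, "dy": 0, "dz": 0, "yaw": 0}, {"jaw": 0.55, "dx": 0, "dy": 0, "dz": 0, "yaw": 0}, {"jaw": 0.55, "dx": 0, "dy": 0, "dz": 0, "yaw": 0}, {"jaw": 0.55, "dx": 0, "dy": 0, "dz": 0, "yaw": 0}, {"jaw": 0.55, "dx": 0, "dy": 0, "dz": 0, "yaw": 0}]}}

```text
clock: 20.6
tool_pos: [0.5576, -0.0095, 0.2301]
eef_rot: [0.996, 0.058, 0.07, -0.002]
contact_force: [-0.4, -1.4, 0.9]
opening: 0.448
```

```bash
cat > slc.py <<'E'
from go import *
for k in range(2):
    s=r.snapshot('side'); P=points(s); d=P[...,:2]-E0; a,b=d@u,d@v
    hsv=cv2.cvtColor(s['frame'],cv2.COLOR_RGB2HSV)
    m=(a<.0)&(a>-.139)&(abs(b)<.16)&(P[...,2]>.03)&(P[...,2]<.12)
    n,l,st,ce=cv2.connectedComponentsWithStats(m.astype(np.uint8))
    for i in range(1,n):
        if st[i,4]>150:
            w=l==i; print('obj px',np.round(ce[i],1),'u',np.round(np.percentile(a[w],[2,98]),3),'v',np.round(np.percentile(b[w],[2,98]),3),'ztop',round(np.percentile(P[...,2][w],98),3),st[i,4])
save('side17',s); where()
E
python3 slc.py
```

```text
obj px [175.4 195.2] u [-0.138 -0.064] v [0.089 0.142] ztop 0.064 1679
obj px [232.4 229.6] u [-0.053 -0.007] v [-0.027  0.031] ztop 0.09 1574
obj px [227.9 327.6] u [-0.137 -0.004] v [-0.16  -0.157] ztop 0.069 227
obj px [175.5 195.2] u [-0.137 -0.063] v [0.089 0.142] ztop 0.065 1693
obj px [232.3 229.6] u [-0.053 -0.007] v [-0.027  0.031] ztop 0.091 1575
obj px [227.7 327.6] u [-0.137 -0.004] v [-0.16  -0.157] ztop 0.069 226
t 20.7 unit uv z [0.0003 0.0121 0.2301] heading 6.71 F unit [0.32 0.32 0.23] open 0.45
```

View pics/side17.png

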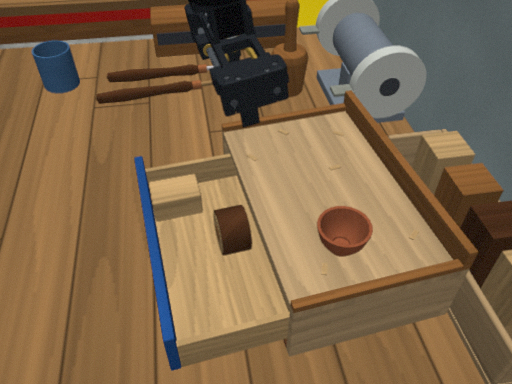

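The slice is at rest: same pixel centroid (232,230) across the last pictures. Both offcuts are within the limits, so I'll hand in.

```bash
python3 -c "
from plant import r
print(r.finish_job())"
```

```text
the job is handed in; nothing more can be done
None
```

The job is handed in at about 20.7 s of the 64 s allowed; the interface gives no verdict. I pressed the drawer front in about 11.6 mm at roughly 13 N, then backed off quickly. The drawer sprang open with the arm clear of it, and I swept the block and then the slice off the deck into it.

**Last checks:**
- **Drawer:** still open, about 139 mm out.
- **Block:** lying flat in the tray, at about -0.02 m in x of `drawer_floor` (limits -0.07 to 0.1).
- **Slice:** standing on its rim in the tray. It did not move between the last pictures. Depending on which end its origin is at, its x is about +0.025 to +0.07 m, within the same limits.
- **Bowl:** upright, at the same measured position before and after the sweeps.
- **Gripper:** well above everything, with no contact force beyond sensor noise.

**Disagreement:** both cameras showed the real fingertips about 40 mm higher than the reported TCP. My first press therefore passed over the panel without touching it. I added 40 mm to the reported height for everything after that. The tool also tilted a few degrees during pushes, which did no harm.

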